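# Centre the tub and tare the portion scale

## Robot

A 6-joint arm with a two-finger parallel gripper is mounted at the origin on the work surface. World frame = base frame: x ahead of the robot, y to its left, z up, the work surface at z = 0. Lengths are in mm, angles in rad, forces in N, time in s.
With the tool pointing down it reaches from about 350 to 875 mm from the base axis. Payload 4.2 kg.
Tool frame: the origin (TCP) lies at the very end of the fingers, on their centre line; the grasp point (between the pads) lies 19 mm behind it; z points along the fingers, y is the direction in which the jaws open and shut (so a half turn about z gives the same grasp; the last joint's range is limited). The gripper opens to 85 mm and grips with 20 to 120 N. Pads are 22 mm wide; open, the fingers measure 114 mm over their backs; the gripper's body (76 mm by 85 mm) begins 54 mm behind the grasp point. The pads swing forward as they close: fully open they stand 13 mm farther back than shut.
Start: joints at [1.438, 0.385, 0.008, 0, -1.194, -0.259], TCP at [238.625, 577.631, 231.312] pointing down, gripper open.
Joint ranges: [-3.14, 3.14], [-1.21, 2.06], [-1.07, 1.41], [-3.16, 2.05], [-2.99, -0.16], [-3.1, 3.1]. Speed limits (rad/s): [2.79, 2.79, 3.14, 3.14, 3.14, 3.14].

## Interface

Orientations are given as a unit quaternion [x, y, z, w].
In Python, from bench import arm gives the robot as it stands.
- The arm moves only by the tool apply_moves, never from a script. Its argument "plan" is one flat list of numbers, 5 for each row, row after row: the gripper's target within -1 to 1 (shut at 1, half-way at 0, fully open at -1), then the shift along the world's x, y, z in m, then the turn about the world's z in degrees. A call has 1 to 8 rows; each row is the pose to reach, as a shift and turn from the pose commanded when the call began; what a row does not reach only later rows make up. A row lasts 1/12 s, in which the tool goes at most 41.7 mm and 7.16 degrees, less where a joint would pass 70% of its speed; a pose out of reach is approached as far as the arm can. A call with a gripper value outside its range is refused whole. The fingers move at their own pace and stop on an object; the grip force is fixed at half the most. Time passes only in rows, so rows that repeat a pose let the fingers close. It gives the time, the measured TCP pose, the force and the opening at its end, in the units of the state.
- arm.read_state(): the state, without advancing time (a new reading comes with each control period).
- arm.get_image(name): name is "scene" or "top"; returns a dict with "color" (384x512x3 uint8, red, green, blue), "range_z" (384x512 float32, mm along the optical axis (not along the pixel's ray), 0 where there is no reading), "camera_matrix" (3x3 intrinsics, pixels), "camera_from_world" (4x4, takes a point from world to camera coordinates). Camera axes: x right, y down, z forward; pixel columns grow to the right and rows downward; lengths in mm; the calibration is good to about 2 mm. A picture is of the moment at which its call begins.
- arm.job_done(): hands the job in, once; it reports no verdict.
The state is a dict: "clock": time; "joints": joint angles; "joint_vel": joint speeds; "joint_efforts": joint torques, N m; "position": TCP position; "ee_rot": TCP orientation; "contact_force": force on the tool from outside, world axes, zero at the start; "wrist_torque": the same for the moment, N m; "gripper_width": finger opening in mm.
Only numpy, scipy, OpenCV 4.12 (cv2) and the standard library are available. Lean on these libraries where they do the work, as an engineer would, in place of code of your own. Each camera call takes 0.05 s, during which the arm holds its last target.

## Task

The empty steel tub on the portion scale is about to be filled with truffle mix: push it gently with the fingertips, without gripping, lifting or tipping it, until its base stands wholly inside the round ring in the middle of the platter. Take the fingers off the tub, then lightly press the yellow tare key all the way down, let it come up again and withdraw. Leave the other four keys and everything else on the table alone.

Things in the scene. Friction and masses are not known exactly. Their poses are not given: they have to be found in the camera images.
- scale: Portion scale fixed on the table, dark red housing 330 by 260 mm. Origin on the table under the centre of the platter, z up; -x points from the platter to the console (worker's side), +y to the worker's left. Flat steel platter 210 mm (x) by 260 mm (y), top 85 mm above the table. Black console at x -218 to -112 mm, sloping 10 degrees down towards -x: display, then a row of five round keys.
- ring (a point): centre of the round ring (dark line, 160 mm across) pressed into the middle of the platter, at the height of the platter's top; axes as scale
- tub: loose empty round steel tub, open at the top, straight upright wall 110 mm outside diameter, 55 mm high, about 0.3 kg; it stands on the platter well off the ring and towards the back edge. Origin at the centre of its underside, z up along its axis. It slides on the platter at 1 to 4 N.
- tare_key (a joint): travel of the yellow tare key in m: 0 up, 0.004 fully down, sprung back when let go; about 4 N presses it fully home, 1 N starts it
- power_key (a joint): travel of the red on/off key in m: 0 up, 0.004 fully down, as light as the tare key; to be left alone
- units_key (a joint): travel of the blue units key in m: 0 up, 0.004 fully down, as light as the tare key; to be left alone
- zero_key (a joint): travel of the white zero key in m: 0 up, 0.004 fully down, as light as the tare key; to be left alone
- print_key (a joint): travel of the green print key in m: 0 up, 0.004 fully down, as light as the tare key; to be left alone
- shaker: bystander, loose: plain steel cocoa can, 64 mm across, 100 mm high; origin at the centre of its underside
- jar: bystander, loose: brown jar with orange cap and paper label, 72 mm across, 110 mm high; origin at the centre of its underside
- syrup: bystander, loose: amber bottle with black cap, 60 mm across, 170 mm high; origin at the centre of its underside
- mug: bystander, loose: white mug, 76 mm across, 85 mm high, handle to its +y; origin at the centre of its underside
- spoon: bystander, loose: steel tasting spoon 150 mm long lying on the table in front of the scale's console, along its own x, 20 mm high; origin at mid-length
- plate: bystander, loose: white plate 190 mm across, 16 mm high, carrying three truffles; origin at the centre of its underside
- truffle1: bystander, loose: dark chocolate truffle on the plate, 31 mm across, 29 mm high; origin at the centre of its underside
- truffle2: bystander, loose: dark chocolate truffle on the plate, 31 mm across, 29 mm high; origin at the centre of its underside
- truffle3: bystander, loose: dark chocolate truffle on the plate, 31 mm across, 29 mm high; origin at the centre of its underside
- tare_top (a point): centre of the top of the yellow tare key (round, 20 mm across, 7 mm proud of the console), the middle one of five like keys 38 mm apart along the scale's y (from +y: red, blue, yellow, white, green), about 59 mm above the table and 189 mm from the platter's centre towards -x of the scale
Mind the look-alikes: they are no part of the job. What is shaped like the tub but red or turquoise is not meant.

How it is judged:
By the outcome, as a careful person would: the job done as asked, in the order asked, and still so for the second after the job is handed in, with the robot touching nothing.
It also fails if it takes over 45 s, if anything falls off the work surface, if the arm or the gripper's body presses on something with over 40 N, if the wrist force passes 120 N, or if a joint passes its speed limit or range.

## Working session

There is one attempt and no reset: what is moved stays moved. The work goes in short steps, Python scripts to look and compute and a tool call to move; the robot and the scene stay as the last step left them, time stands still between calls to the robot, and variables do not carry over. Pictures are saved under pics/ and viewed, and the job is handed in when it is done.

Besides the shell and the picture viewer there is one more tool, called after ">>>" by a JSON object that holds its "name" and its "arguments". apply_moves: Moves the arm, as the interface text tells. Its arguments: {"type":"object","properties":{"plan":{"type":"array","items":{"type":"number"}}},"required":["plan"]}

```bash
mkdir -p pics; ls; python3 - <<'E'
from bench import arm
import cv2,pickle
for n in("scene","top"):
    d=arm.get_image(n); pickle.dump(d,open(f"{n}0.pkl","wb"))
    cv2.imwrite(f"pics/{n}0.png",d["color"][:,:,::-1])
    print(d["camera_matrix"],d["camera_from_world"])
print(arm.read_state())
E
```

```text
pics
[[412.91958946   0.         255.88576154]
 [  0.         412.91958946 183.71287758]
 [  0.           0.           1.        ]] [[-8.30933420e-01  5.56115644e-01  1.68831748e-02  4.13316240e+02]
 [ 3.07756406e-01  4.84698116e-01 -8.18751324e-01 -1.04304983e+02]
 [-4.63503663e-01 -6.75131933e-01 -5.73900015e-01  1.48535493e+03]
 [ 0.00000000e+00  0.00000000e+00  0.00000000e+00  1.00000000e+00]]
[[347.19259548   0.         260.19987561]
 [  0.         347.19259548 198.28269466]
 [  0.           0.           1.        ]] [[-2.40594890e-02 -9.99479360e-01 -2.14976523e-02  7.33006350e+01]
 [-9.88052089e-01  2.70479130e-02 -1.51728309e-01  5.19724184e+02]
 [ 1.52230779e-01  1.75902946e-02 -9.88188429e-01  1.09455480e+03]
 [ 0.00000000e+00  0.00000000e+00  0.00000000e+00  1.00000000e+00]]
{'clock': 0.1, 'joints': array([ 1.43757767e+00,  3.85506282e-01,  6.79660087e-03, -4.24434512e-04,
       -1.19401415e+00, -2.58580670e-01]), 'joint_vel': array([ 0.00072367, -0.00145406,  0.00347681,  0.00061825, -0.00102616,
        0.00035636]), 'joint_efforts': array([-3.57843746e-04, -3.93316698e+01,  1.88931137e+01,  4.19789940e+00,
       -2.55725143e-03,  5.70190039e-06]), 'position': array([238.45828334, 577.17262024, 230.32982363]), 'ee_rot': array([ 9.80857235e-01, -1.94725748e-01, -1.36498857e-04,  9.74214861e-04]), 'contact_force': array([-0.30654022,  0.33500562, -0.13575602]), 'wrist_torque': array([ 0.01397915, -0.04490834,  0.02535536]), 'gripper_width': 85.19797024017603}
```

View pics/scene0.png

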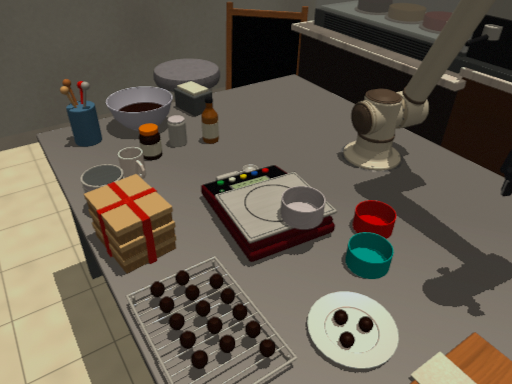

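View pics/top0.png

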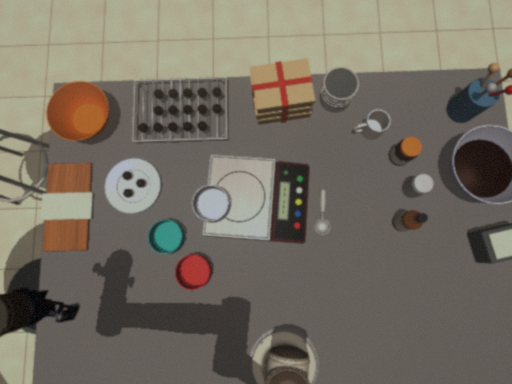

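```bash
cat > h.py <<'E'
import numpy as np,cv2,pickle
def ray(d,uv,z):
    K=d["camera_matrix"];T=d["camera_from_world"];R=T[:3,:3];t=T[:3,3]
    c=-R.T@t
    uv=np.atleast_2d(np.asarray(uv,float))
    r=(np.c_[uv,np.ones(len(uv))]@np.linalg.inv(K).T)@R
    return c+r*((z-c[2])/r[:,2])[:,None]
def proj(d,p):
    K=d["camera_matrix"];T=d["camera_from_world"]
    q=np.atleast_2d(p)@T[:3,:3].T+T[:3,3]; q=q@K.T
    return q[:,:2]/q[:,2:]
def tri(d1,u1,d2,u2):
    A=[];b=[]
    for d,u in((d1,u1),(d2,u2)):
        P=d["camera_matrix"]@d["camera_from_world"][:3]
        for i in(0,1):
            r=u[i]*P[2]-P[i]; r/=np.linalg.norm(r[:3]); A.append(r[:3]);b.append(-r[3])
    return np.linalg.lstsq(np.array(A),np.array(b),rcond=None)[0]
E
python3 - <<'E'
from h import *
s=pickle.load(open("scene0.pkl","rb"));t=pickle.load(open("top0.pkl","rb"))
a=cv2.resize(s["color"][155:260,190:350],None,fx=5,fy=5,interpolation=cv2.INTER_CUBIC)
b=cv2.resize(t["color"][145:255,190:340],None,fx=5,fy=5,interpolation=cv2.INTER_CUBIC)
cv2.imwrite("pics/cs.png",a[:,:,::-1]);cv2.imwrite("pics/ct.png",b[:,:,::-1])
for n,d in(("s",s),("t",t)):
    hsv=cv2.cvtColor(d["color"],cv2.COLOR_RGB2HSV)
    m=cv2.inRange(hsv,(22,150,120),(35,255,255))
    k,l,st,c=cv2.connectedComponentsWithStats(m)
    for i in range(1,k): print(n,st[i],c[i], ray(d,c[i],59)[0])
E
```

```text
s [240 174   7   4  21] [242.85714286 175.47619048] [506.99120018 -58.74950452  59.        ]
t [296 199   6   6  27] [298.11111111 201.51851852] [504.7739918  -61.56893308  59.        ]
```

View pics/cs.png

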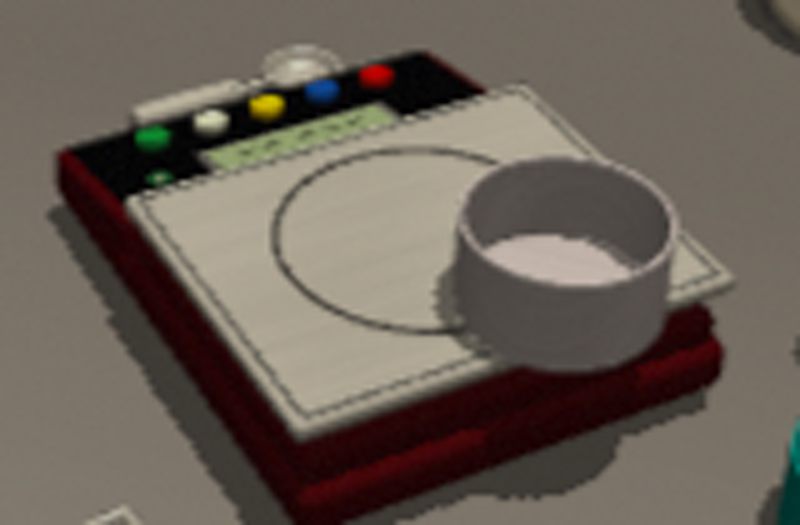

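View pics/ct.png

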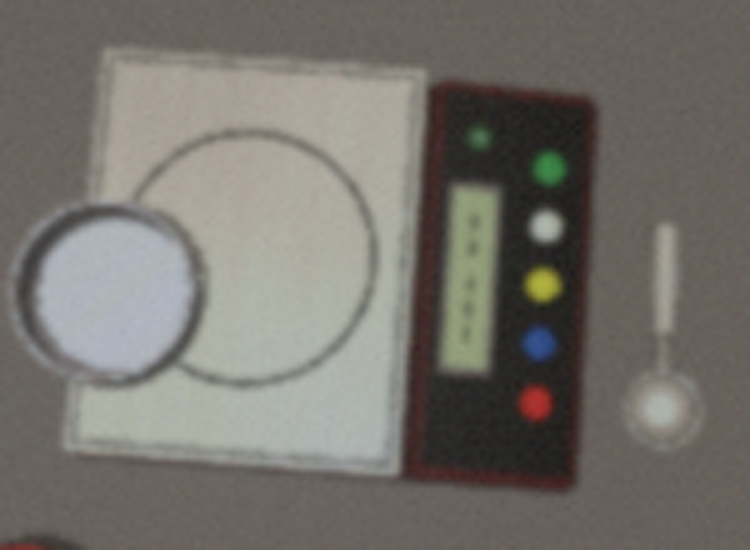

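```bash
python3 - <<'E'
from h import *
s=pickle.load(open("scene0.pkl","rb"));t=pickle.load(open("top0.pkl","rb"))
def full(p,o): return (np.array(p,float)+.5)/5-.5+np.array(o)
ct=full([(105,50),(428,70),(400,472),(65,452)],(190,145))
cs=full([(300,435),(128,198),(520,86),(735,280)],(190,155))
a=ray(t,ct,85);b=ray(s,cs,85)
print("top corners",a.round(1),a.mean(0)); print("scene corners",b.round(1),b.mean(0))
rt=ray(t,full([(376,257),(250,128),(240,385),(340,178),(345,335),(180,155),(180,362)],(190,145)),85)
rs=ray(s,full([(272,240),(415,148),(420,332),(300,183),(300,285),(490,160)],(190,155)),85)
def circ(p):
    A=np.c_[2*p[:,:2],np.ones(len(p))];x=np.linalg.lstsq(A,(p[:,:2]**2).sum(1),rcond=None)[0]
    return x[:2],np.sqrt(x[2]+x[0]**2+x[1]**2)
print(circ(rt),circ(rs))
tt=ray(t,full([(12,293),(206,293),(109,202),(109,385),(40,228),(178,228),(178,358),(40,358)],(190,145)),140)
ts=ray(s,full([(456,230),(680,230),(565,155),(566,287)],(190,155)),140)
print(circ(tt),circ(ts))
for n,d in(("s",s),("t",t)):
    hsv=cv2.cvtColor(d["color"],cv2.COLOR_RGB2HSV)
    for nm,lo,hi in(("red",(0,180,120),(6,255,255)),("blue",(105,150,80),(120,255,255)),("green",(60,120,70),(75,255,255)),("yel",(22,140,100),(35,255,255))):
        m=cv2.inRange(hsv,lo,hi);k,l,st,c=cv2.connectedComponentsWithStats(m)
        for i in range(1,k):
            p=ray(d,c[i],59)[0]
            if st[i][4]>8 and 400<p[0]<620 and -100<p[1]<-40: print(n,nm,st[i][4],p.round(1))
for nm,d in(("s",s),("t",t)):
    z=d["range_z"]; 
    for q in [(500,30,85)]:
        u=proj(d,q)[0].round().astype(int);zz=z[u[1],u[0]];print(nm,u,zz)
E
```

```text
top corners [[660.8 215.   85. ]
 [641.4   8.2  85. ]
 [386.9  33.2  85. ]
 [404.3 240.4  85. ]] [523.34923346 124.19415904  85.        ]
scene corners [[664.5 220.3  85. ]
 [640.9  11.2  85. ]
 [389.5  38.2  85. ]
 [408.4 244.8  85. ]] [525.82638972 128.62010209  85.        ]
(array([524.1385887 , 125.40153673]), np.float64(79.7228883066633)) (array([523.23987307, 125.00421246]), np.float64(80.74593731868637))
(array([495.56659001, 204.05329889]), np.float64(56.7381273085211)) (array([499.44675534, 209.61343111]), np.float64(55.77277934361958))
s red 16 [430.8 -52.1  59. ]
s blue 20 [469.1 -54.8  59. ]
s green 21 [582.  -66.9  59. ]
s yel 23 [507.  -58.7  59. ]
t red 20 [429.6 -54.7  59. ]
t blue 18 [467.4 -58.3  59. ]
t green 27 [581.1 -69.2  59. ]
t yel 33 [505.1 -62.   59. ]
s [261 182] 1181.5718
t [270 203] 1084.687
```

Candidates for the tub, in scene pixels: the steel tub on the platter (302,207), the red bowl (375,220), the turquoise bowl (370,255) and a grey beaker (103,183). I choose the steel one on the platter. In the crop it is round and open, and it overhangs the back edge of the platter. The yellow key is the middle one of five, at top pixel (298,201).

>>> {"name": "apply_moves", "arguments": {"plan": [0,0.025,-0.031,0,-6,0,0.05,-0.062,0,-12,0,0.075,-0.093,0,-18,0,0.1,-0.124,0,-24,0,0.125,-0.155,0,-30,0,0.15,-0.186,0,-36,0,0.175,-0.217,0,-42,0,0.2,-0.247,0,-48]}}

```text
clock: 0.77
position: [439.2, 328.7, 231.1]
ee_rot: [0.815, -0.579, -0.0, 0.0]
contact_force: [1.1, 0.8, -0.1]
gripper_width: 42.8
```

>>> {"name": "apply_moves", "arguments": {"plan": [0,0.016,-0.019,0,-1.5,0,0.033,-0.036,0,-1.5,0,0.033,-0.036,-0.04,-1.5,0,0.033,-0.036,-0.075,-1.5,0,0.033,-0.036,-0.105,-1.5,0,0.033,-0.036,-0.13,-1.5,0,0.033,-0.036,-0.134,-1.5,0,0.033,-0.036,-0.134,-1.5]}}

```text
clock: 1.43
position: [470.8, 293.7, 95.6]
ee_rot: [0.809, -0.587, -0.0, 0.002]
contact_force: [-0.1, -0.4, 0.8]
gripper_width: 42.8
```

```bash
python3 - <<'E'
from h import *
from bench import arm
print(arm.read_state()["contact_force"])
o=[]
for n in("scene","top"):
    d=arm.get_image(n)
    x=(slice(110,270),slice(190,400)) if n=="scene" else (slice(145,295),slice(150,340))
    o.append(cv2.resize(d["color"][x],(400,300),interpolation=cv2.INTER_CUBIC))
cv2.imwrite("pics/a1.png",np.hstack(o)[:,:,::-1])
E
```

```text
[-0.07673605 -0.39227004  0.80744967]
```

View pics/a1.png

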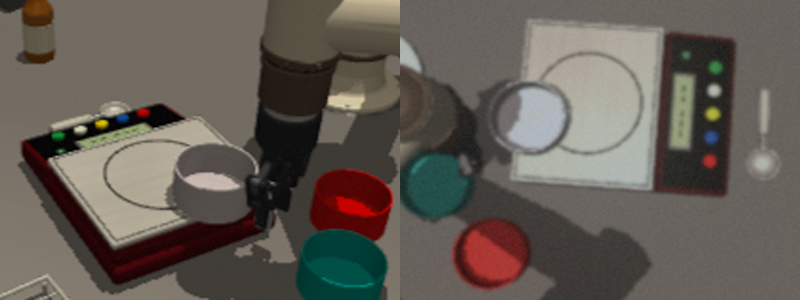

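The fingers are behind the tub and clear of it, at about (262,195) in the left pane. The tub has not moved. Starting the push.

>>> {"name": "apply_moves", "arguments": {"plan": [0,0.002,-0.007,0,0,0,0.004,-0.014,0,0,0,0.006,-0.019,0,0,0,0.007,-0.023,0,0,0,0.008,-0.026,0,0,0,0.009,-0.029,0,0,0,0.01,-0.032,0,0,0,0.011,-0.035,0,0]}}

```text
clock: 2.2
position: [483.1, 260.1, 97.8]
ee_rot: [0.809, -0.587, 0.0, -0.001]
contact_force: [-0.3, 2.0, 1.6]
gripper_width: 42.6
```

>>> {"name": "apply_moves", "arguments": {"plan": [0,0.001,-0.004,0,0,0,0.0025,-0.008,0,0,0,0.0035,-0.012,0,0,0,0.005,-0.016,0,0,0,0.006,-0.02,0,0,0,0.0075,-0.024,0,0,0,0.009,-0.028,0,0,0,0.01,-0.031,0,0]}}

```text
clock: 2.87
position: [492.7, 228.1, 97.3]
ee_rot: [0.809, -0.588, -0.0, 0.0]
contact_force: [-2.2, 1.8, 1.8]
gripper_width: 42.4
```

```bash
cat > look.py <<'E'
import sys
from h import *
from bench import arm
s=arm.read_state();print(s["clock"],s["position"],s["contact_force"])
o=[]
for n in("scene","top"):
    d=arm.get_image(n);pickle.dump(d,open(f"{n}_{sys.argv[1]}.pkl","wb"))
    x=(slice(140,260),slice(190,350)) if n=="scene" else (slice(145,265),slice(180,340))
    o.append(cv2.resize(d["color"][x],None,fx=2.5,fy=2.5,interpolation=cv2.INTER_CUBIC) if len(sys.argv)<3 else cv2.resize(d["color"][x],None,fx=5,fy=5,interpolation=cv2.INTER_CUBIC))
if len(sys.argv)<3: cv2.imwrite(f"pics/{sys.argv[1]}.png",np.hstack(o)[:,:,::-1])
else:
    for k,i in enumerate(o): cv2.imwrite(f"pics/{sys.argv[1]}_{k}.png",i[:,:,::-1])
E
python3 look.py b1
```

```text
2.8667 [492.72197226 228.05113532  97.26174297] [-2.18480173  1.77269575  1.83538907]
```

View pics/b1.png

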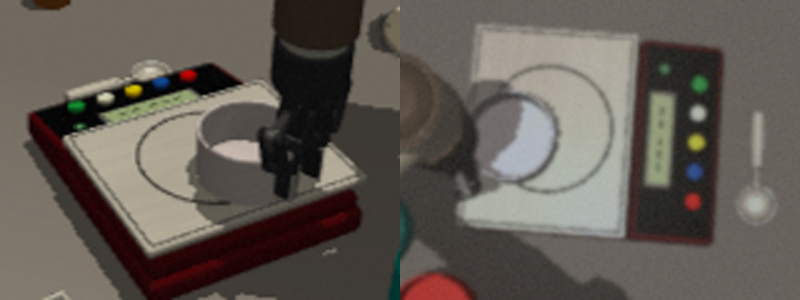

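```bash
python3 - <<'E'
from h import *
t=pickle.load(open("top_b1.pkl","rb"));s=pickle.load(open("scene_b1.pkl","rb"))
print(ray(t,[((556-400)/2.5+180,137/2.5+145),((515-400)/2.5+180,92/2.5+145),((515-400)/2.5+180,183/2.5+145)],140))
print(ray(s,[(195/2.5+190,137/2.5+140)],140))
E
```

```text
[[502.98010155 111.29628624 140.        ]
 [559.05223815 159.77406199 140.        ]
 [449.25829841 160.77149734 140.        ]]
[[564.50808235 150.9448754  140.        ]]
```

>>> {"name": "apply_moves", "arguments": {"plan": [0,0.001,-0.003,0,0,0,0.003,-0.007,0,0,0,0.0045,-0.011,0,0,0,0.006,-0.015,0,0,0,0.0075,-0.019,0,0,0,0.009,-0.023,0,0,0,0.0105,-0.027,0,0,0,0.012,-0.03,0,0]}}

```text
clock: 3.63
position: [504.5, 197.9, 97.1]
ee_rot: [0.809, -0.588, -0.0, 0.0]
contact_force: [-1.3, 1.6, -1.0]
gripper_width: 42.6
```

```bash
python3 look.py b2
```

```text
3.6333 [504.54921071 197.918607    97.14437069] [-1.27017039  1.56297546 -0.98363665]
```

View pics/b2.png

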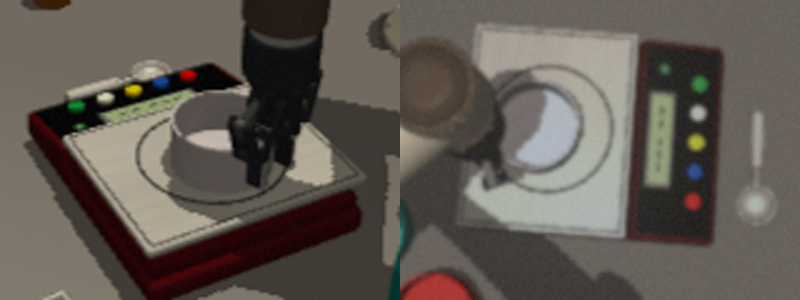

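>>> {"name": "apply_moves", "arguments": {"plan": [0,0.001,-0.003,0,0,0,0.002,-0.006,0,0,0,0.0035,-0.009,0,0,0,0.005,-0.012,0,0,0,0.005,-0.012,0,0,0,0.005,-0.012,0,0]}}

```text
clock: 4.23
position: [509.7, 186.2, 97.3]
ee_rot: [0.809, -0.588, 0.0, 0.0]
contact_force: [0.2, -0.7, 0.3]
gripper_width: 42.6
```

>>> {"name": "apply_moves", "arguments": {"plan": [0,-0.002,0.008,0,0,0,-0.006,0.02,0,0,0,-0.012,0.04,0,0,0,-0.018,0.06,0.005,0,0,-0.024,0.08,0.02,0,0,-0.024,0.08,0.05,0,0,-0.024,0.08,0.09,0,0,-0.024,0.08,0.12,0]}}

```text
clock: 4.9
position: [485.4, 268.4, 219.9]
ee_rot: [0.81, -0.586, 0.001, -0.001]
contact_force: [0.3, 0.6, -0.0]
gripper_width: 43.0
```

```bash
python3 look.py b3 big
```

```text
4.9 [485.40555271 268.41248401 219.90573506] [ 0.28019202  0.60256525 -0.04892771]
```

View pics/b3_0.png

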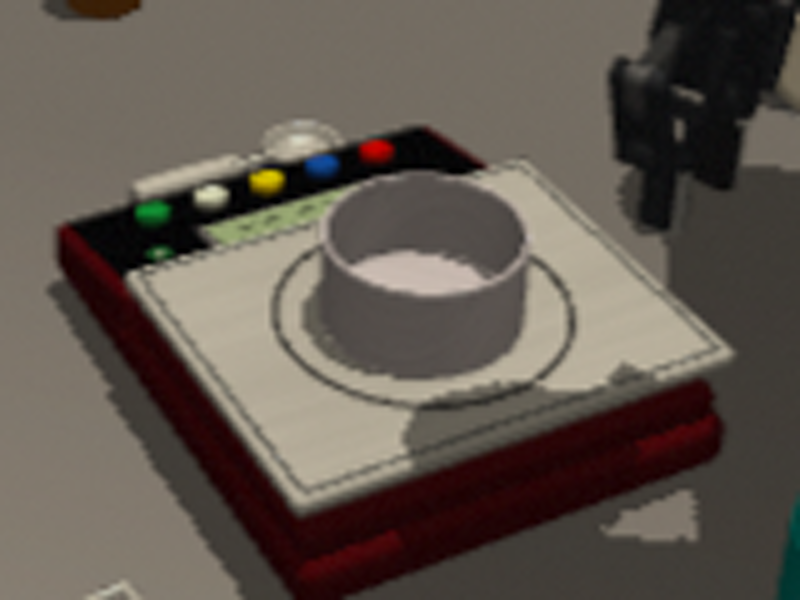

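View pics/b3_1.png

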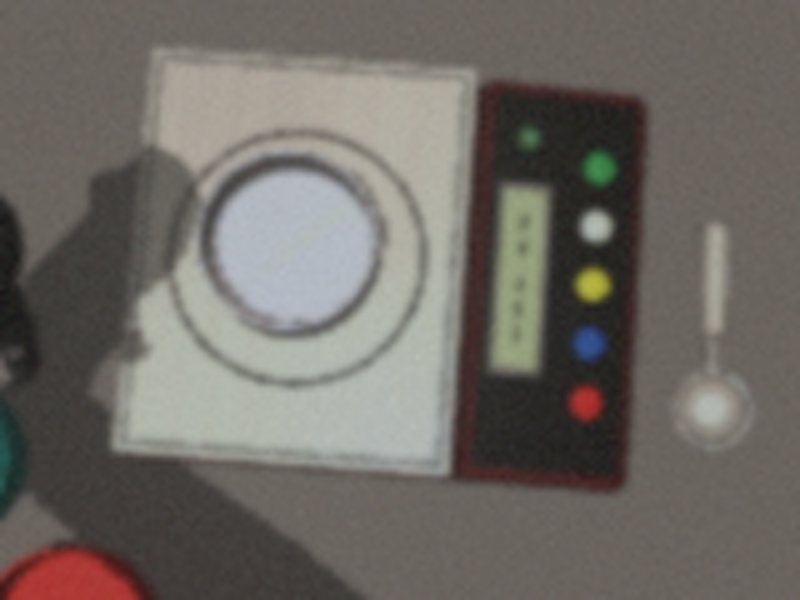

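The tub now stands inside the ring with a gap all round. In the top view its rim centre is at about (293,245), and the ring centre at about (299,257) including parallax. Checking this numerically.

```bash
python3 - <<'E'
from h import *
t=pickle.load(open("top_b3.pkl","rb"));s=pickle.load(open("scene_b3.pkl","rb"))
f=lambda p,o:(np.array(p,float)+.5)/5-.5+np.array(o)
print(ray(t,f([(293,245.5)],(180,145)),140), ray(t,f([(299,257)],(180,145)),85))
r=ray(s,f([(318,240),(530,240),(424,172),(424,296)],(190,140)),140);print(r)
# base lowest edge in scene
print("base near edge",ray(s,f([(420,379)],(190,140)),85), "ring",ray(s,f([(424,408)],(190,140)),85))
E
```

```text
[[521.75658435 123.56293787 140.        ]] [[523.63061395 124.38769754  85.        ]]
[[578.79503854 104.88310611 140.        ]
 [486.12479663 163.78544808 140.        ]
 [495.30590571  82.86286692 140.        ]
 [560.68382561 173.18890295 140.        ]]
base near edge [[559.26696761 171.72154833  85.        ]] ring [[571.03525146 191.48751379  85.        ]]
```

The tub is about 2 mm off the ring centre, against an allowance of 25 mm. Next, shut the fingers and travel high to a point above the tare key at (505.6, -64).

>>> {"name": "apply_moves", "arguments": {"plan": [1,0.0025,-0.04,0,-3,1,0.005,-0.08,0,-6,1,0.0075,-0.12,0,-9,1,0.01,-0.16,0,-12,1,0.0125,-0.2,0,-15,1,0.015,-0.24,0,-18,1,0.0175,-0.28,0,-21,1,0.02,-0.318,0,-23]}}

```text
clock: 5.67
position: [505.2, -52.5, 216.9]
ee_rot: [-0.675, 0.737, 0.0, -0.0]
contact_force: [1.0, 0.7, -0.6]
gripper_width: -0.2
```

>>> {"name": "apply_moves", "arguments": {"plan": [1,0,-0.014,0,0,1,0,-0.014,0,0,1,0,-0.014,-0.03,0,1,0,-0.014,-0.065,0,1,0,-0.014,-0.1,0,1,0,-0.014,-0.125,0,1,0,-0.014,-0.135,0,1,0,-0.014,-0.135,0]}}

```text
clock: 6.33
position: [504.0, -64.5, 79.8]
ee_rot: [-0.676, 0.737, 0.002, -0.003]
contact_force: [-0.5, -0.9, 0.4]
gripper_width: -0.1
```

```bash
python3 look.py c1 big
```

```text
6.3333 [503.97125257 -64.50876249  79.78613124] [-0.53829887 -0.8560828   0.41225497]
```

View pics/c1_0.png

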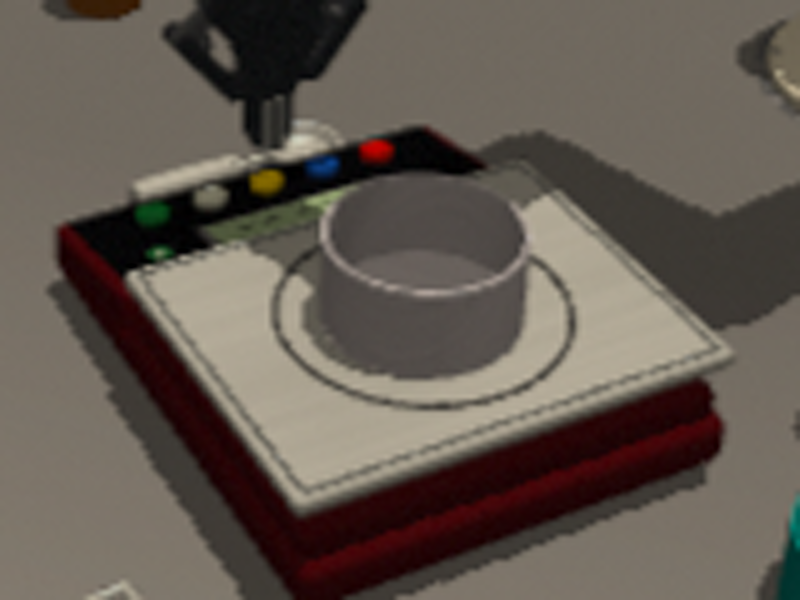

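View pics/c1_1.png

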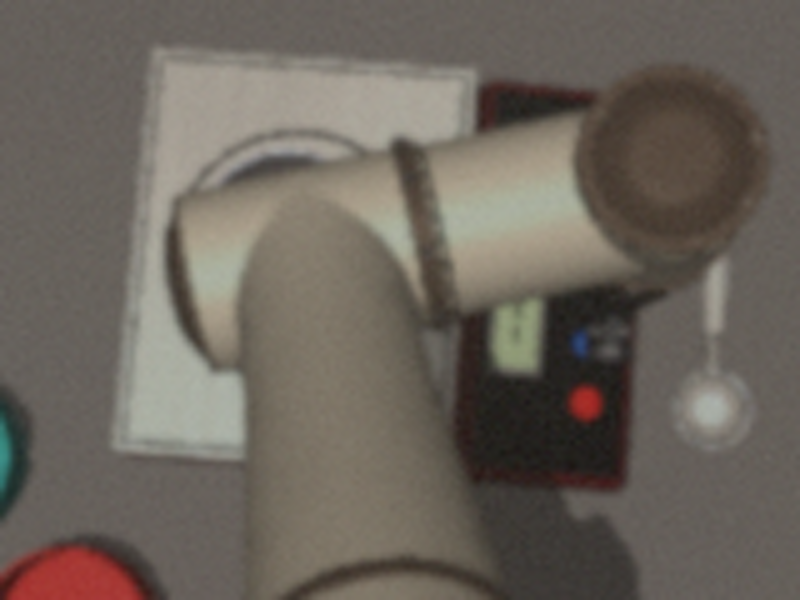

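>>> {"name": "apply_moves", "arguments": {"plan": [1,0.001,0.002,-0.004,0,1,0.001,0.002,-0.009,0,1,0.001,0.002,-0.013,0,1,0.001,0.002,-0.016,0,1,0.001,0.002,-0.016,0,1,0.001,0.002,-0.016,0]}}

```text
clock: 6.93
position: [506.6, -63.5, 66.3]
ee_rot: [-0.676, 0.737, 0.0, -0.0]
contact_force: [0.3, 0.3, 0.7]
gripper_width: 0.1
```

```bash
python3 look.py c2 big;python3 -c "
from h import *
s=pickle.load(open('scene_c2.pkl','rb'))
print((proj(s,[(504.5,-62.5,64),(505.8,-61.5,59)])-[190,140])*5)"
```

```text
6.9333 [506.57138481 -63.4828723   66.29618211] [0.30724254 0.28749473 0.71348099]
[[264.44095485 166.43861143]
 [263.52492896 174.67145537]]
```

View pics/c2_0.png

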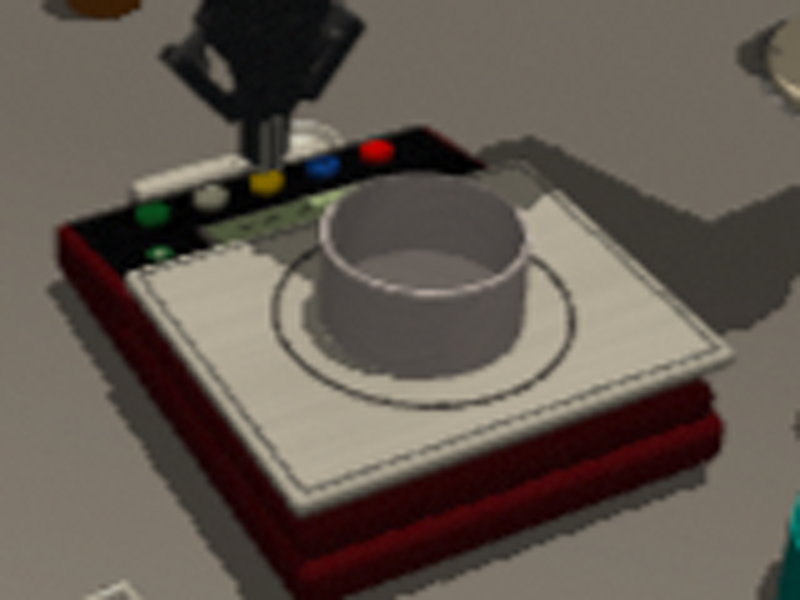

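The shut tips are just above the yellow key at about (266,172), and the neighbouring keys are clear. Pressing in small steps.

>>> {"name": "apply_moves", "arguments": {"plan": [1,0,0,-0.0015,0,1,0,0,-0.003,0,1,0,0,-0.0045,0,1,0,0,-0.0045,0]}}

```text
clock: 7.37
position: [506.4, -63.4, 61.5]
ee_rot: [-0.676, 0.737, 0.0, -0.0]
contact_force: [0.7, -0.4, 0.3]
gripper_width: -0.3
```

>>> {"name": "apply_moves", "arguments": {"plan": [1,0,0,-0.001,0,1,0,0,-0.002,0,1,0,0,-0.002,0]}}

```text
clock: 7.62
position: [506.7, -63.3, 59.8]
ee_rot: [-0.676, 0.737, -0.0, 0.0]
contact_force: [0.5, 0.3, 1.6]
gripper_width: -0.1
```

>>> {"name": "apply_moves", "arguments": {"plan": [1,0,0,-0.001,0,1,0,0,-0.0015,0,1,0,0,-0.0015,0]}}

```text
clock: 7.87
position: [506.8, -63.2, 58.4]
ee_rot: [-0.676, 0.737, -0.0, 0.0]
contact_force: [-0.4, 0.5, 2.1]
gripper_width: 0.1
```

>>> {"name": "apply_moves", "arguments": {"plan": [1,0,0,-0.001,0,1,0,0,-0.001,0]}}

```text
clock: 8.03
position: [506.9, -63.2, 57.4]
ee_rot: [-0.676, 0.737, -0.0, 0.0]
contact_force: [-0.1, 1.1, 3.3]
gripper_width: 0.0
```

>>> {"name": "apply_moves", "arguments": {"plan": [1,0,0,-0.001,0,1,0,0,-0.001,0]}}

```text
clock: 8.2
position: [507.0, -63.2, 56.5]
ee_rot: [-0.676, 0.737, -0.0, 0.0]
contact_force: [0.0, 1.9, 5.1]
gripper_width: -0.3
```

>>> {"name": "apply_moves", "arguments": {"plan": [1,0,0,-0.001,0,1,0,0,-0.001,0]}}

```text
clock: 8.37
position: [507.0, -63.2, 55.9]
ee_rot: [-0.676, 0.737, -0.0, 0.0]
contact_force: [-1.8, 2.0, 6.9]
gripper_width: -0.1
```

>>> {"name": "apply_moves", "arguments": {"plan": [1,0,0,-0.001,0,1,0,0,-0.001,0]}}

```text
clock: 8.53
position: [507.1, -63.2, 55.7]
ee_rot: [-0.676, 0.737, -0.0, 0.0]
contact_force: [-3.0, 2.7, 11.8]
gripper_width: -0.1
```

The force now rises sharply (11.8 N) with only 0.2 mm of further travel, so the key is on its end stop. Releasing and withdrawing straight up.

>>> {"name": "apply_moves", "arguments": {"plan": [1,0,0,0.002,0,1,0,0,0.006,0,1,0,0,0.015,0,1,0,0,0.04,0,1,0,0,0.08,0,1,0,0,0.12,0,1,0,0,0.16,0,1,0,0,0.16,0]}}

```text
clock: 9.2
position: [511.0, -63.6, 223.1]
ee_rot: [-0.676, 0.736, -0.006, 0.006]
contact_force: [0.9, 0.5, 0.5]
gripper_width: 0.1
```

>>> {"name": "apply_moves", "arguments": {"plan": [1,-0.035,-0.02,0,0,1,-0.07,-0.04,0,0,1,-0.1,-0.06,0,0,1,-0.12,-0.08,0,0,1,-0.12,-0.11,0,0,1,-0.12,-0.14,0,0,1,-0.12,-0.14,0,0]}}

```text
clock: 9.78
position: [385.8, -206.5, 214.3]
ee_rot: [-0.674, 0.739, -0.0, -0.0]
contact_force: [0.1, -1.2, 0.5]
gripper_width: -0.0
```

```bash
python3 look.py d1 big; python3 - <<'E'
from h import *
for n in("scene","top"):
  for f in("0","_b3","_d1"):
    d=pickle.load(open(f"{n}{f}.pkl","rb"));hsv=cv2.cvtColor(d["color"],cv2.COLOR_RGB2HSV)
    m=cv2.inRange(hsv,(22,140,80),(35,255,255));k,l,st,c=cv2.connectedComponentsWithStats(m)
    print(n,f,[ (st[i][4],c[i].round(1)) for i in range(1,k) if st[i][4]>8])
E
```

```text
9.7833 [ 385.82861946 -206.53462797  214.32563783] [ 0.10262627 -1.22944663  0.46832941]
scene 0 [(np.int32(27), array([242.8, 175.6]))]
scene _b3 [(np.int32(27), array([242.8, 175.6]))]
scene _d1 [(np.int32(22), array([242.7, 175.6]))]
top 0 [(np.int32(37), array([298.1, 201.5]))]
top _b3 [(np.int32(39), array([298. , 201.4]))]
top _d1 []
```

View pics/d1_0.png

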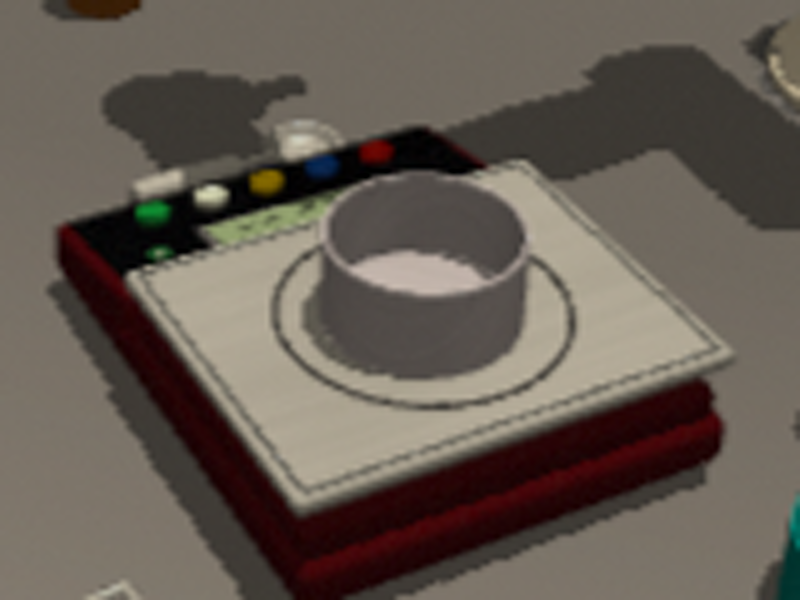

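View pics/d1_1.png

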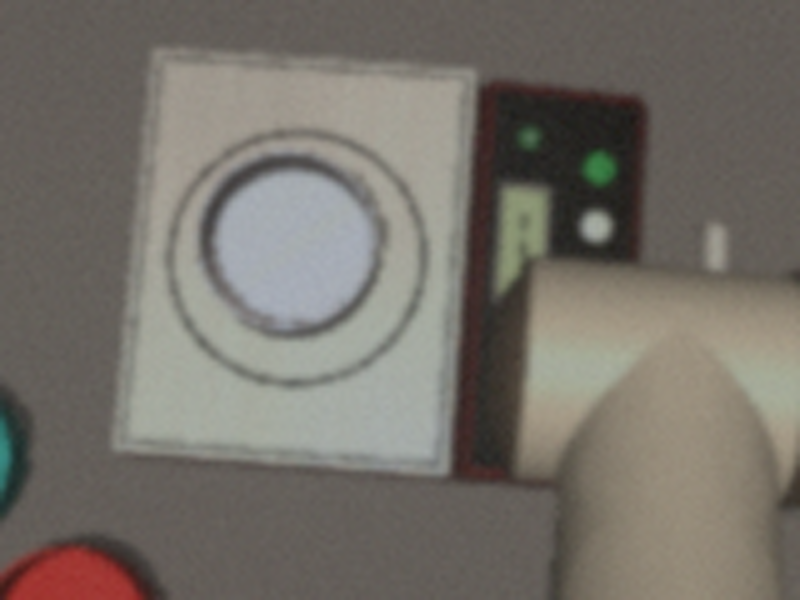

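The tub is in the ring and unmoved, the yellow key is back up at its original pixel (242.7,175.6), the spoon is undisturbed and the arm is clear. Handing in.

```bash
python3 -c "
from bench import arm
print(arm.job_done())"
```

```text
the job is handed in; nothing more can be done
None
```

The tub is inside the ring, the tare key has been pressed fully and has come back up, and I handed the job in at about 9.8 s.

- **Tub:** I pushed it with the half-open fingertips, and the side force I read was under 3 N. From the top view its centre is about 2 mm from the ring's centre. The scene view put it up to 9 mm off because of calibration, still well inside the 25 mm allowance. It did not move after I took the fingers off.
- **Tare key:** I pressed it with the shut fingertips until the force rose sharply at the end stop. That was about 5 mm of tip travel from first contact, with a peak of about 12 N. The key needs about 4 N, so the end of the press was firmer than strictly needed. I then lifted straight up.
- **Last checks:** The scene view shows the yellow key at its original pixel and the spoon undisturbed. The other four keys look unchanged, and nothing is touching the robot. In the final top view the arm hid the yellow, blue and red keys, so for those only the scene view confirms it.

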